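# Clip the medicine lockbox to its table anchor

### The arm

A 7-joint arm with a two-finger parallel gripper is mounted at the origin on the work surface. World frame = base frame: x ahead of the robot, y to its left, z up, the work surface at z = 0. Lengths are in m, angles in degrees, forces in N, time in s.
With the tool pointing down it reaches from about 0.425 to 0.875 m from the base axis. Payload 4.7 kg.
Tool frame: the origin (TCP) lies on the centre line of the jaws, within the pads' length; the fingertips stand 8 mm ahead of it and the grasp point (between the pads) lies 11 mm behind it; z points along the fingers, y is the direction in which the jaws open and shut (so a half turn about z gives the same grasp; the last joint's range is limited). The gripper opens to 87 mm and grips with 3 to 60 N. Pads are 19 mm wide; open, the fingers measure 117 mm over their backs; the gripper's body (75 mm by 190 mm) begins 51 mm behind the grasp point.
Start: joints at [-62.504, 18.392, -4.016, 83.108, 1.295, 78.541, -3.26], TCP at [0.292, 0.581, 0.231] pointing down, gripper open.
Joint ranges: [-163.93, 163.93], [-17.29, 119.83], [-79.2, 71.16], [3.27, 140.29], [-89.18, 269.18], [5.43, 117.66], [-154.24, 154.24]. Speed limits (degrees/s): [147.25, 147.25, 180, 180, 180, 180, 180].

### API

Orientations are given as [roll, pitch, yaw] about the fixed x, y, z axes, in that order (R = Rz(yaw) Ry(pitch) Rx(roll)).
In Python, from cell import env gives the robot as it stands. The module is installed in compiled form; this text tells all that it offers.
- The arm moves only by the tool move_arm, never from a script. Its argument "steps" is a list of rows, each a list of 2 entries, a list of its own where there are three numbers: the shift along the tool's x, y, z in m, then the turn about the tool's z in rad. A call has 1 to 20 rows; each row is the pose to reach, as a shift and turn from the pose commanded when the call began, along the tool's axes at that moment; what a row does not reach only later rows make up. A row lasts 1/8 s, in which the tool goes at most 62.5 mm and 10.7 degrees, less where a joint would pass 70% of its speed; a pose out of reach is approached as far as the arm can. A call with a gripper value outside its range is refused whole. "hand" is the closure, from -1 (fully open) to 1 (shut), set as the call begins (left out, the last holds). The fingers move at their own pace and stop on an object; "squeeze" is the grip in N (left out, the last holds). Time passes only in rows, so rows that repeat a pose let the fingers close. It gives the time, the measured TCP pose, the force and the opening at its end, in the units of the state.
- env.get_obs(): the state, without advancing time (a new reading comes with each control period).
- env.read_camera(name): name is "scene" or "top" or "wrist"; returns (picture, depth): 384x512x3 uint8, red, green, blue; 384x512 float32, m along the optical axis (not along the pixel's ray), 0 where there is no reading.
- env.calibration(name): a dict with "intrinsics" (3x3 intrinsics, pixels), "position" and "orientation" of the camera in the world; the wrist camera has in their place "mount" (4x4, takes a point from camera to tool coordinates, whose origin is the TCP and whose axes are the flange's). Camera axes: x right, y up, looking along -z (the intrinsics and any distortion apply to the point x, -y, -z); pixel columns grow to the right and rows downward; lengths in m; the calibration is good to about 2 mm. A picture is of the moment at which its call begins: read the wrist's pose just before it. calibration takes no time and is no camera call.
- env.sign_off(): hands the job in, once; it reports no verdict.
Trained networks look in the newest picture that a camera, given by its name, has taken for a name from the list of things; names that differ only in an ending like _2 or _b are one class to them, and where a whole thing is asked for, a point or a joint stands for the part that bears it (a point fixed in the world has none). Each returns a list of dicts, best first, with "conf" (0 to 1); they miss things now and then, are a little off and sometimes report something else, mostly with a low value. They report only what shows in the picture. A call takes as long as a camera call. They do not tell look-alikes from the thing itself.
- env.cut_out(camera, query): "region" (384x512 bool, what is visible of it) and "uv" ([column, row] in pixels, amid what is visible of it).
The state is a dict: "time_s": time; "qpos": joint angles; "joint_velocities": joint speeds; "effort": joint torques, N m; "tool_pos": TCP position; "tool_rot": TCP orientation; "force": force on the tool from outside, world axes, zero at the start; "wrist_torque": the same for the moment, N m; "grip_width": finger opening in m.
Only numpy, scipy, OpenCV 4.12 (cv2) and the standard library are available. Lean on these libraries where they do the work, as an engineer would, in place of code of your own. Each camera call takes 0.05 s, during which the arm holds its last target. There are 200 camera calls.

### The job

Secure the blue medicine lockbox: slide it along the table, without lifting it, between the two rails onto its magenta mat, and push its steel eye against the orange sprung gate of the snap hook until the eye has passed inside and the gate has snapped shut behind it. Leave the box standing flat, clipped in, and do not disturb the pump bottle, the white carton or the syringe tray.

Things in the scene. Friction and masses are not known exactly. Their poses are not given: they have to be found in the camera images.
- case: Loose blue lockbox, white label with a yellow stripe on top; 120 mm along its x, 110 along y, 50 high, about 0.6 kg. Origin: centre of its underside, z up. Too broad to grasp: push it low on its sides. A closed upright steel loop (the eye) stands out 65 mm from the middle of its +x face. It starts 375-415 mm before the dock's origin, up to 45 mm to the side, turned up to 0.4 rad, eye roughly towards the hook.
- eye (a point): Middle of the upright bar (7 mm) at the eye's far end, at (125, 0, 26) mm in the box's frame, axes as the box's. Two level 7 mm bars at heights 9 and 43 mm join it to the box. This upright bar must end up inside the snap hook; the hook's gate then runs between the two level bars.
- dock: Fixed dock: mat, rails, hook, grey anchor block (x = 68 to 126 mm, 44 high). x points the way the box must be pushed, y to the left of that, z up; origin on the table below the shut gate, where the eye's path (y = 0) crosses the gate line. With the eye 50 mm inside the hook the box's origin is at x = -75 mm, its rear face at -135 mm.
- mat (a point): Centre of the magenta mat, at (-102, 0, 1) mm in the dock's frame, axes as the dock's; 175 mm along x, 114 along y, 1 mm thick, no obstacle. It lies between two slippery white rails 18 mm high along x, from -190 to -65 mm in the dock's frame, inner faces at y = +-58 mm (3 mm free each side of the box); ahead of that they flare out to y = +-79 mm (inner) at x = -246 mm.
- hook (a point): Middle of the snap hook's inside, at (30, -10, 26) mm in the dock's frame, axes as the dock's. The hook is a level steel oval of 10 mm bar, clear inside from the gate line x = 0 to its back bar at x = 60 mm, y = -59 to 39 mm (dock's frame). Fixed nose: y = 11 mm outward.
- gate (a joint): Angle of the orange gate (8 mm thick bar in the hook's near side, pivot at y = -38 mm, free tip at y = 10 mm in the dock's frame): 0 shut, up to 1.15 rad pushed inwards; a spring shuts it, it cannot open outwards. The eye pushed along y = 0 takes about 2 to 8 N besides the box's friction and slips past the tip 32 to 40 mm beyond the gate line; the back bar stops it at about 56 mm.
- pump_bottle: Bystander: pale green pump bottle with a white pump, 62 mm across, 172 mm high; origin at the centre of its base.
- carton: Bystander: white carton with a green band, 60 x 100 x 45 mm; origin at the centre of its underside.
- syringe_tray: Bystander: open white tray with three capped syringes, 90 x 150 x 25 mm; origin at the centre of its underside.
Mind the look-alikes: they are no part of the job. What is meant by the case is not brown, and is the smaller of those in its own colour.

How it is judged:
By the outcome, as a careful person would: the job done as asked, in the order asked, and still so for the second after the job is handed in, with the robot touching nothing.
It also fails if it takes over 64 s, if anything falls off the work surface, if the arm or the gripper's body presses on something with over 40 N, if the wrist force passes 120 N, or if a joint passes its speed limit or range.

## Working session

There is one attempt and no reset: what is moved stays moved. The work goes in short steps, Python scripts to look and compute and a tool call to move; the robot and the scene stay as the last step left them, time stands still between calls to the robot, and variables do not carry over. Pictures are saved under pics/ and viewed, about 8 in all and at most 12, crops included, and the job is handed in when it is done.

Besides the shell and the picture viewer there is one more tool, called after "Request:" as name(argument=value, ...) on one line, values as JSON. move_arm: Moves the arm, as the interface text tells. Its arguments: {"type":"object","properties":{"steps":{"type":"array"},"hand":{"type":"number"},"squeeze":{"type":"number"}},"required":["steps"]}

```bash
mkdir -p pics
cat > h.py <<'E'
import numpy as np, cv2
from cell import env
from scipy.spatial.transform import Rotation as R
def cam(n):
    c=env.calibration(n); K=np.array(c["intrinsics"])
    return c,K
def pts(n,depth):
    c,K=cam(n); v,u=np.mgrid[0:384,0:512]
    p=np.stack([(u-K[0,2])/K[0,0]*depth,-(v-K[1,2])/K[1,1]*depth,-depth],-1)
    if "position" in c:
        o=np.array(c["orientation"]); M=o if o.shape==(3,3) else R.from_euler('xyz',o,degrees=True).as_matrix()
        return p@M.T+np.array(c["position"])
    T=np.array(c["mount"]); s=env.get_obs(); p=p@T[:3,:3].T+T[:3,3]
    return p@R.from_euler('xyz',s["tool_rot"],degrees=True).as_matrix().T+np.array(s["tool_pos"])
E
python3 - <<'E'
from h import *
print(env.get_obs())
for n in("scene","top"):
    c=env.calibration(n);print(n,c)
    im,d=env.read_camera(n);np.savez(f"{n}0.npz",im=im,d=d,P=pts(n,d))
    cv2.imwrite(f"pics/{n}0.png",im[...,::-1])
    for q in("case","dock","gate","hook","pump_bottle","carton","syringe_tray"):
        for r in env.cut_out(n,q):
            m=r["region"]&(d>0);P=pts(n,d)[m]
            print(n,q,round(r["conf"],2),np.round(r["uv"]),m.sum(),np.round(np.median(P,0),3) if len(P) else 0)
E
```

```text
{'time_s': 0.0, 'qpos': array([-62.5040197 ,  18.43828921,  -4.01751469,  83.17574914,
         1.29524927,  78.54012242,  -3.26039928]), 'joint_velocities': array([-0.00306311, -0.08702626, -0.00155005, -0.0246859 , -0.00115436,
       -0.0436882 , -0.06150151]), 'effort': array([ 2.69673028e-04, -4.91286170e+01, -4.03829422e-01, -3.12530816e+01,
       -6.39324356e-02,  4.36741544e-02,  1.95212983e-04]), 'tool_pos': array([0.29172041, 0.58025401, 0.22946308]), 'tool_rot': array([-1.79891106e+02,  5.39809046e-03,  1.53315326e+02]), 'force': array([ 0.5442404 ,  0.11758855, -0.45767886]), 'wrist_torque': array([-0.01238106,  0.0404806 , -0.00172541]), 'grip_width': 0.0871090476461394}
scene {'intrinsics': array([[422.59771223,   0.        , 254.53817133],
       [  0.        , 422.59771223, 191.50579608],
       [  0.        ,   0.        ,   1.        ]]), 'position': array([ 1.22408299, -0.51390046,  0.66279756]), 'orientation': array([54.77037683, -0.80686739, 53.99798537])}
scene case 0.97 [173. 232.] 2783 [ 0.552 -0.239  0.049]
scene case 0.7 [244. 289.] 3899 [ 0.769 -0.206  0.0
[... 495 characters left out ...]
  ,   1.        ]]), 'position': array([ 3.60516467e-01, -3.60650093e-04,  9.70630784e-01]), 'orientation': array([  9.86448227,  -0.14867587, -91.64731461])}
top case 0.77 [361. 306.] 6820 [ 0.279 -0.228  0.072]
top case 0.56 [345. 191.] 2882 [ 0.523 -0.221  0.049]
top case 0.55 [323. 104.] 2694 [ 0.745 -0.183  0.049]
top dock 0.59 [215. 196.] 5659 [0.527 0.085 0.003]
top gate 0.44 [178. 194.] 54 [0.531 0.163 0.029]
top hook 0.59 [213. 199.] 5591 [0.527 0.082 0.003]
top pump_bottle 0.96 [242.  90.] 995 [0.743 0.007 0.108]
top pump_bottle 0.28 [345. 194.] 2807 [ 0.523 -0.222  0.049]
top carton 0.7 [173. 273.] 1381 [0.355 0.174 0.045]
top syringe_tray 0.83 [140. 114.] 2476 [0.738 0.26  0.014]
```

```bash
python3 -c "
import cv2
for n in('scene','top'):
    a=cv2.imread(f'pics/{n}0.png');cv2.imwrite(f'pics/{n}0b.png',cv2.resize(a,(800,600),interpolation=2))"
```

```text
(no output)
```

View pics/top0b.png

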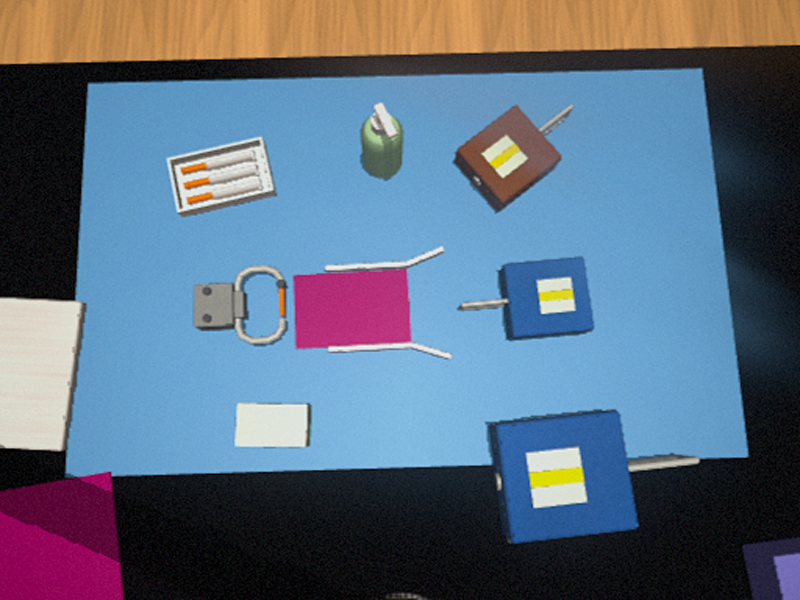

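View pics/scene0b.png

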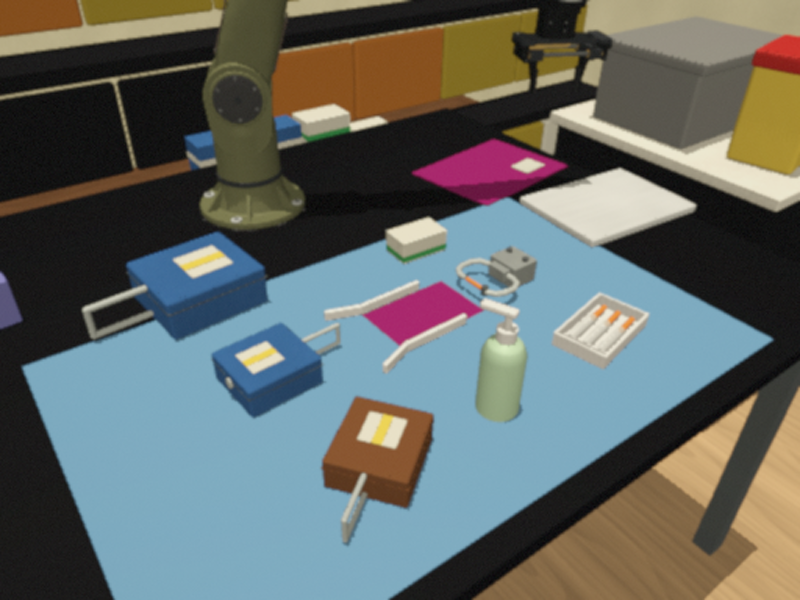

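Top view (800x600): the small blue box, which is the case, is at (547,298) with its eye at (460,306). The mat is at (352,310), the gate at (282,300), the brown box at (508,158), and the larger blue box at (562,477) is a decoy. The dock's x axis runs along world +y.

Run:
```python
from h import *
for n in("scene","top"):
    z=np.load(f"{n}0.npz");im,d,P=z["im"],z["d"],z["P"]
    h=cv2.cvtColor(im,cv2.COLOR_RGB2HSV)
    X,Y,Z=P[...,0],P[...,1],P[...,2]
    def rect(m,t):
        m=cv2.morphologyEx(m.astype(np.uint8),cv2.MORPH_OPEN,np.ones((3,3)))>0
        p=P[m]; r=cv2.minAreaRect((p[:,:2]*1000).astype(np.float32))
        print(n,t,m.sum(),"c",np.round(r[0],1),"size",np.round(r[1],1),"ang",round(r[2],1),"z",np.round(np.median(p[:,2])*1000,1))
    near=(X>.44)&(X<.63)&(d>0)
    rect(near&(Y<-.12)&(Y>-.3)&(Z>.043)&(Z<.06),"casetop")
    mag=(h[...,0]>140)&(h[...,0]<172)&(h[...,1]>120)
    rect(near&mag&(Y>-.1)&(Y<.2),"mat")
    org=(h[...,0]<18)&(h[...,1]>150)
    m=near&org&(Y>0)&(Y<.3); p=P[m];print("gate",m.sum(),np.round(np.median(p,0),4),p[:,0].min(),p[:,0].max())
    m=(d>0)&(X>.44)&(X<.63)&(Y>.22)&(Y<.32)&(Z>.035)&(Z<.055);rect(m,"anchor")
    m=near&(Y<-.02)&(Y>-.17)&(Z>.032)&(Z<.055); p=P[m]; p=p[p[:,1]>p[:,1].max()-.06];print("eye",len(p),np.round(p[np.argsort(p[:,1])][::max(1,len(p)//8)],3).tolist())
    for s in(0,1):
        m=(d>0)&(X>.44)&(X<.63)&(Y>-.05)&(Y<.14)&(Z>.012)&(Z<.03)&(h[...,1]<60)&((X>.53)==s);p=P[m]
        if len(p)>5:
            # straight part
            f=np.polyfit(p[p[:,1]>.0][:,1],p[p[:,1]>.0][:,0],1);print("rail",s,len(p),np.round(f,4),np.round(p.min(0),3),np.round(p.max(0),3))
```

```text
scene casetop 1799 c [ 529.  -230.9] size [113.2 124.4] ang 4.3 z 50.4
scene mat 1368 c [523.5  57.6] size [110.7 172.5] ang 0.9 z 1.6
gate 10 [0.5397 0.1572 0.0295] 0.5213983155081886 0.5544945554248565
scene anchor 317 c [532.4 252.6] size [64.6 64.3] ang 3.1 z 43.8
eye 73 [[0.526, -0.165, 0.042], [0.522, -0.154, 0.046], [0.524, -0.148, 0.045], [0.526, -0.14, 0.042], [0.523, -0.133, 0.046], [0.523, -0.125, 0.046], [0.522, -0.116, 0.047], [0.523, -0.111, 0.046], [0.521, -0.105, 0.032]]
rail 0 159 [-0.0228  0.4682] [ 0.46  -0.049  0.012] [0.472 0.091 0.021]
rail 1 191 [-0.0235  0.5918] [ 0.584 -0.05   0.012] [0.603 0.097 0.021]
top casetop 2523 c [ 526.4 -205.1] size [110.5 168.2] ang 3.5 z 49.7
top mat 3370 c [527.1  59.8] size [113.1 174.2] ang 1.7 z 1.3
gate 51 [0.5344 0.1618 0.0285] 0.5157747498904057 0.5585371173961575
top anchor 791 c [530.3 255.2] size [64.6 68.8] ang 0.6 z 44.0
eye 82 [[0.52, -0.161, 0.042], [0.524, -0.153, 0.047], [0.524, -0.146, 0.047], [0.523, -0.137, 0.046], [0.52, -0.13, 0.047], [0.521, -0.123, 0.047], [0.517, -0.115, 0.042], [0.517, -0.108, 0.043], [0.518, -0.102, 0.036]]
rail 0 223 [-0.0255  0.4652] [ 0.455 -0.05   0.013] [0.47  0.094 0.023]
rail 1 222 [-0.0252  0.5888] [ 0.582 -0.048  0.012] [0.603 0.097 0.023]
```

Request:
move_arm(steps=[[[-0.12,-0.11,0],0.2],[[-0.22,-0.21,0],0.4],[[-0.334,-0.313,0],0.55],[[-0.334,-0.313,0],0.55],[[-0.334,-0.313,0],0.55],[[-0.334,-0.313,0],0.55],[[-0.334,-0.313,0],0.55],[[-0.334,-0.313,0],0.55],[[-0.634,-0.717,0],1.037],[[-0.634,-0.717,0],1.037],[[-0.634,-0.717,0],1.037],[[-0.634,-0.717,0],1.037],[[-0.634,-0.717,0],1.037],[[-0.634,-0.717,0],1.037],[[-0.634,-0.717,0],1.037],[[-0.634,-0.717,0],1.037],[[-0.634,-0.717,0],1.037],[[-0.634,-0.717,0],1.037],[[-0.634,-0.717,0],1.037],[[-0.634,-0.717,0],1.037]], hand=0)

```text
time_s: 3.3
tool_pos: [0.5371, -0.3427, 0.231]
tool_rot: [179.9, -0.1, 94.1]
force: [-0.4, 0.3, 1.5]
grip_width: 0.0433
```

Request:
move_arm(steps=[[[0,0,0.05],0],[[0,0,0.1],0],[[0,0,0.15],0],[[0,0,0.18],0],[[0,0,0.195],0],[[0,0,0.204],0],[[0,0,0.208],0],[[0,0,0.208],0],[[0,0,0.208],0]])

```text
time_s: 4.42
tool_pos: [0.537, -0.345, 0.0235]
tool_rot: [179.9, 0.0, 93.9]
force: [0.9, 0.5, 0.3]
grip_width: 0.0436
```

Run:
```python
from h import *
im,d=env.read_camera("wrist");cv2.imwrite("pics/w1.png",im[...,::-1])
im,d=env.read_camera("top");cv2.imwrite("pics/t1.png",cv2.resize(im[60:310,130:480,::-1],(800,571)))
```

```text
(no output)
```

View pics/t1.png

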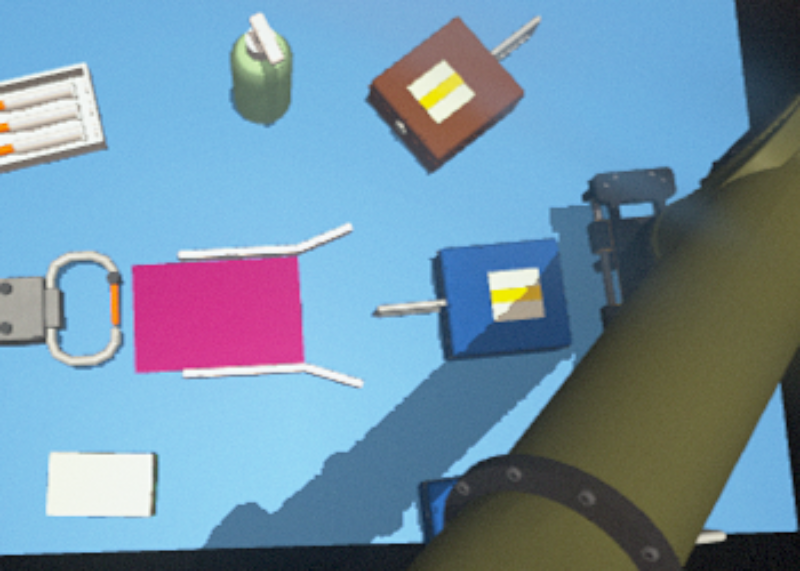

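The gripper stands behind the case with a clear gap, on the dock's axis. Next I turn to the dock heading and push about 75 mm.

Request:
move_arm(steps=[[[0.01,0.0004,0],0.022],[[0.02,0.0009,0],0.044],[[0.028,0.0012,0],0.044],[[0.034,0.0015,0],0.044],[[0.04,0.0018,0],0.044],[[0.046,0.002,0],0.044],[[0.052,0.0023,0],0.044],[[0.058,0.0026,0],0.044],[[0.066,0.0029,0],0.044],[[0.074,0.0033,0],0.044],[[0.082,0.0036,0],0.044],[[0.09,0.004,0],0.044],[[0.098,0.0043,0],0.044],[[0.106,0.0047,0],0.044],[[0.112,0.0049,0],0.044],[[0.118,0.0052,0],0.044],[[0.12,0.0053,0],0.044],[[0.12,0.0053,0],0.044]])

```text
time_s: 6.78
tool_pos: [0.5336, -0.224, 0.0226]
tool_rot: [180.0, -0.0, 91.4]
force: [-1.0, -2.0, 1.5]
grip_width: 0.0438
```

```bash
cat > m.py <<'E'
from h import *
def measure():
    s=env.get_obs();T=s["tool_pos"]
    for n in("scene","top"):
        im,d=env.read_camera(n);P=pts(n,d);X,Y,Z=P[...,0],P[...,1],P[...,2]
        h=cv2.cvtColor(im,cv2.COLOR_RGB2HSV)
        y0=T[1]
        m=(d>0)&(X>.43)&(X<.65)&(Y>y0+.008)&(Y<y0+.134)&(Z>.044)&(Z<.056)
        m=cv2.morphologyEx(m.astype(np.uint8),cv2.MORPH_OPEN,np.ones((3,3)))>0
        r=cv2.minAreaRect((P[m][:,:2]*1000).astype(np.float32))
        e=(d>0)&(X>.49)&(X<.56)&(Y>y0+.14)&(Y<y0+.205)&(Z>.03)&(Z<.056)
        e&=(h[...,1]<90)
        p=P[e];f=np.polyfit(p[:,1],p[:,0],1) if len(p)>5 else [0,0]
        c=np.array(r[0])/1000; a=.5246-.0245*(c[1]-.1607)
        print(n,"box",np.round(r[0],1),np.round(r[1],1),round(r[2],1),"off axis mm",round((c[0]-a)*1000,1),
          "eye n",len(p),"ymax",p[:,1].max() if len(p) else 0,"slope",f[0],"x at eye",np.polyval(f,y0+.195), "axis there",.5246-.0245*(y0+.195-.1607))
        cv2.imwrite(f"pics/{n}_{s['time_s']:.1f}.png",im[...,::-1])
        print(f"pics/{n}_{s['time_s']:.1f}.png")
    print({k:np.round(s[k],4) for k in("tool_pos","tool_rot","force","time_s")})
E
python3 -c "from m import *;measure()"
```

```text
scene box [ 530.  -146.7] [111.9 108.6] 1.6 off axis mm -2.2 eye n 66 ymax -0.02754609437063693 slope -0.008126185626786686 x at eye 0.5287483283345017 axis there 0.5292464781367493
pics/scene_6.8.png
top box [ 528.7 -145.4] [110.2 109.2] 1.4 off axis mm -3.4 eye n 81 ymax -0.023603018958804553 slope -0.03783629395351066 x at eye 0.5249495798009468 axis there 0.5292464781367493
pics/top_6.8.png
{'tool_pos': array([ 0.5336, -0.224 ,  0.0226]), 'tool_rot': array([ 1.79999e+02, -4.85000e-02,  9.13948e+01]), 'force': array([-0.9921, -1.9977,  1.5364]), 'time_s': np.float64(6.775)}
```

Request:
move_arm(steps=[[[0.008,0.0001,0],0.02],[[0.016,0.0003,0],0.04],[[0.024,0.0006,0],0.04],[[0.032,0.001,0],0.04],[[0.04,0.0014,0],0.04],[[0.048,0.0018,0],0.035],[[0.056,0.0021,0],0.025],[[0.064,0.0024,0],0.012],[[0.072,0.0025,0],0],[[0.08,0.0025,0],0],[[0.088,0.0025,0],0],[[0.096,0.0025,0],0],[[0.104,0.0025,0],0],[[0.11,0.0025,0],0],[[0.11,0.0025,0],0]])

```text
time_s: 8.75
tool_pos: [0.5334, -0.1131, 0.0225]
tool_rot: [-180.0, -0.1, 91.4]
force: [0.3, -2.1, 2.6]
grip_width: 0.0435
```

```bash
python3 -c "
from m import *;measure()
import glob,os
f=sorted(glob.glob('pics/top_*'),key=os.path.getmtime)[-1]
cv2.imwrite('pics/t2.png',cv2.resize(cv2.imread(f)[130:280,120:360],(800,500),interpolation=2))"
```

```text
scene box [530.  -35.5] [111.8 113.4] 89.2 off axis mm 0.6 eye n 59 ymax 0.082728622079421 slope -0.03556266197243666 x at eye 0.5276882734429776 axis there 0.5265298896906092
pics/scene_8.8.png
top box [528.2 -28.4] [110.5  96.6] 1.3 off axis mm -1.0 eye n 80 ymax 0.08590220866465496 slope -0.023892618735327806 x at eye 0.5250067046050547 axis there 0.5265298896906092
pics/top_8.8.png
{'tool_pos': array([ 0.5334, -0.1131,  0.0225]), 'tool_rot': array([-1.799874e+02, -8.500000e-02,  9.143200e+01]), 'force': array([ 0.2503, -2.0833,  2.5993]), 'time_s': np.float64(8.75)}
```

View pics/t2.png

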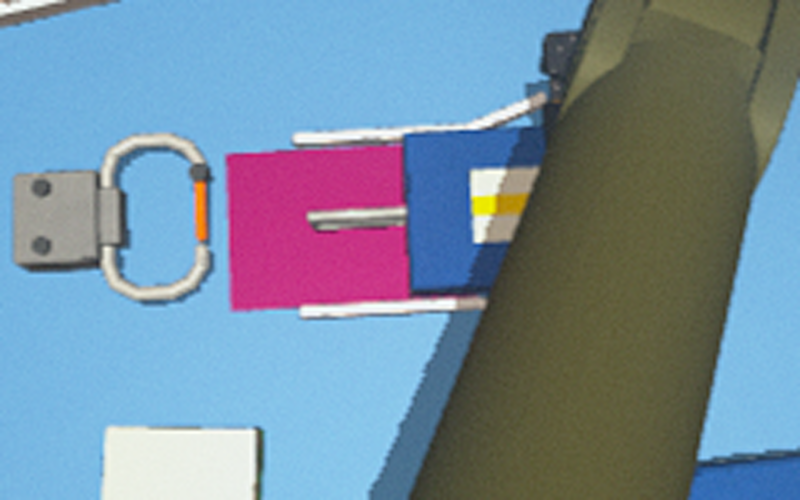

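The box is centred between the rails, with the eye in line with the orange gate. I keep pushing towards the gate, more slowly.

Request:
move_arm(steps=[[[0.01,0,0],0],[[0.02,0,0],0],[[0.03,0,0],0],[[0.04,0,0],0],[[0.048,0,0],0],[[0.055,0,0],0],[[0.061,0,0],0],[[0.067,0,0],0],[[0.073,0,0],0],[[0.078,0,0],0],[[0.083,0,0],0],[[0.088,0,0],0],[[0.092,0,0],0],[[0.096,0,0],0],[[0.1,0,0],0],[[0.1,0,0],0]])

```text
time_s: 10.85
tool_pos: [0.5308, -0.0155, 0.0225]
tool_rot: [-180.0, 0.1, 91.4]
force: [1.0, -6.1, -1.5]
grip_width: 0.0433
```

Request:
move_arm(steps=[[[0.004,0,0],0],[[0.008,0,0],0],[[0.012,0,0],0],[[0.016,0,0],0],[[0.019,0,0],0],[[0.022,0,0],0],[[0.025,0,0],0],[[0.027,0,0],0],[[0.027,0,0],0],[[0.027,0,0],0]])

```text
time_s: 12.1
tool_pos: [0.5305, 0.0132, 0.0227]
tool_rot: [180.0, -0.1, 91.4]
force: [-1.0, -0.5, 0.1]
grip_width: 0.0433
```

```bash
python3 -c "
from m import *;measure()
import glob,os
f=[sorted(glob.glob(f'pics/{n}_*'),key=os.path.getmtime)[-1] for n in('top','scene')]
a=cv2.resize(cv2.imread(f[0])[130:250,120:280],(400,300),interpolation=2);b=cv2.resize(cv2.imread(f[1])[140:260,220:380],(400,300),interpolation=2)
cv2.imwrite('pics/t3.png',cv2.hconcat([a,b]))"
```

```text
scene box [527.5  88.6] [111.  108.4] 0.3 off axis mm 1.2 eye n 87 ymax 0.21762876167661227 slope 0.1346567543088621 x at eye 0.531002024072005 axis there 0.5234370874276718
pics/scene_12.1.png
top box [524.8 127.4] [ 35.  108.7] 89.8 off axis mm -0.6 eye n 133 ymax 0.21801108516654735 slope 0.11977586901949158 x at eye 0.5257900423293359 axis there 0.5234370874276718
pics/top_12.1.png
{'tool_pos': array([0.5305, 0.0132, 0.0227]), 'tool_rot': array([ 1.799886e+02, -5.600000e-02,  9.139330e+01]), 'force': array([-0.9659, -0.5181,  0.1356]), 'time_s': np.float64(12.1)}
```

View pics/t3.png

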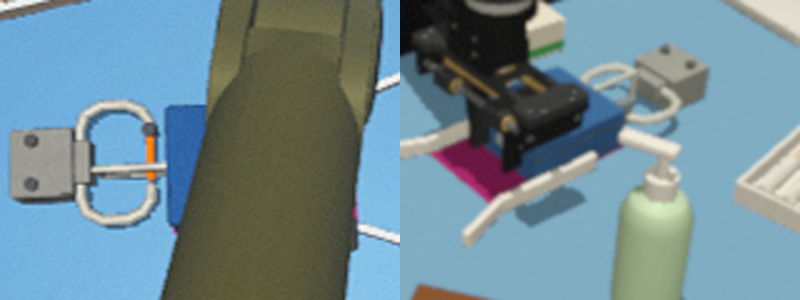

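The eye is inside the hook and the orange gate lies shut across its level bars. The push force has dropped to about 0. I back off, lift and check.

Request:
move_arm(steps=[[[-0.008,0,0],0],[[-0.025,0,0],0],[[-0.05,0,0],0],[[-0.08,0,0],0],[[-0.08,0,-0.04],0],[[-0.08,0,-0.09],0],[[-0.1,0,-0.15],0],[[-0.15,0,-0.2],0],[[-0.2,0,-0.21],0],[[-0.25,0,-0.21],0],[[-0.28,0,-0.21],0],[[-0.28,0,-0.21],0],[[-0.28,0,-0.21],0]])

```text
time_s: 13.82
tool_pos: [0.5369, -0.2672, 0.2323]
tool_rot: [-180.0, -0.1, 91.4]
force: [-0.1, 1.1, -0.3]
grip_width: 0.0437
```

Run:
```python
from h import *
o=[]
for n,(r,c) in {"top":(110,110),"scene":(130,190)}.items():
    im,d=env.read_camera(n);P=pts(n,d);X,Y,Z=P[...,0],P[...,1],P[...,2]
    m=(d>0)&(X>.43)&(X<.62)&(Y>.01)&(Y<.153)&(Z>.044)&(Z<.056)
    m=cv2.morphologyEx(m.astype(np.uint8),cv2.MORPH_OPEN,np.ones((5,5)))>0
    p=P[m];rc=cv2.minAreaRect((p[:,:2]*1000).astype(np.float32));A=np.c_[p[:,:2],np.ones(len(p))]
    print(n,np.round(rc[0],1),np.round(rc[1],1),round(rc[2],1),"tilt",np.linalg.lstsq(A,p[:,2],rcond=None)[0],"z",np.median(p[:,2]))
    for q in("pump_bottle","carton","syringe_tray"):
        for k in env.cut_out(n,q)[:1]:
            g=k["region"]&(d>0);print(q,round(k["conf"],2),np.round(np.median(P[g],0),3))
    o.append(cv2.resize(im[r:r+150,c:c+200,::-1],(400,300),interpolation=2))
cv2.imwrite("pics/t4.png",cv2.hconcat(o));print(env.get_obs()["tool_pos"])
```

```text
top [525.7  86.1] [111. 120.] 1.6 tilt [-0.00048058  0.00099975  0.0503711 ] z 0.05021724258490273
pump_bottle 0.66 [0.743 0.007 0.107]
carton 0.57 [0.355 0.172 0.045]
syringe_tray 0.58 [0.739 0.26  0.015]
scene [527.6  81.7] [110.5 121.9] 2.2 tilt [-0.00864373  0.00525237  0.05427788] z 0.050255009225495306
pump_bottle 0.92 [ 0.777 -0.011  0.091]
carton 0.62 [0.542 0.068 0.049]
syringe_tray 0.9 [0.74  0.249 0.015]
[ 0.53725358 -0.26683043  0.23261069]
```

View pics/t4.png

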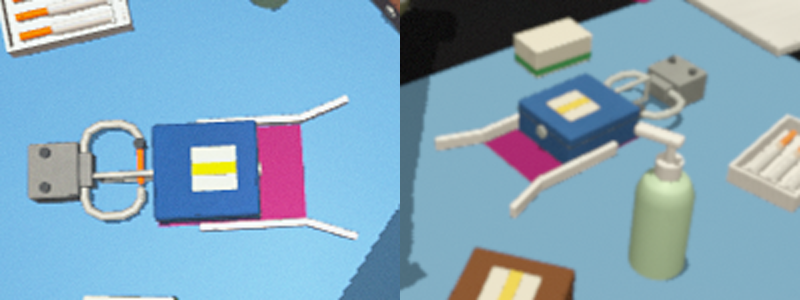

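The gate is shut behind the eye, the box is flat between the rails, and the bystanders haven't moved. Handing in.

```bash
python3 -c "
from cell import env
print(env.sign_off())"
```

```text
the job is handed in; nothing more can be done
None
```

The blue lockbox is clipped in: its eye is inside the snap hook, the orange gate is shut behind it, and the job is handed in. I pushed the box low on its rear face with the half-open fingers, never lifting it. It went between the rails onto the mat and through the gate, then I backed the arm well clear. It took about 14 s in all.

**Last checks:**
- **Gate:** in the top picture the gate lies shut across the eye's level bars. The force along the push was 6.1 N while the eye was pushing the gate open, and fell to about 0.5 N at the end.
- **Box position:** I measured its centre at about 72–79 mm before the gate line, which puts the eye 46–53 mm inside the hook. The top and scene cameras differ by about 4 mm on this.
- **Flatness:** the top of the box is level at 50 mm height.
- **Bystanders:** the pump bottle, carton and syringe tray were within about 2 mm of their starting positions. In the final scene picture the network marked the case as the carton. The top camera's reading and the picture itself show the carton where it was.

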